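# Ease the spring clip off the drying carousel's spindle

## Task

The carousel's round tray has to come off for washing, and a spring clip on its spindle holds it on. Take the wedge out of its stand, slide it down into the slot in the carousel's hub, between the clip and the hub, so that it pushes the clip off the spindle and the clip drops into the tray; then put the wedge back in its stand. Keep your fingers off the clip and leave the things standing around where they are.

Things in the scene. Friction and masses are not known exactly. Their poses are not given: they have to be found in the camera images.
- carousel: Drying carousel, fixed on the worktop: grey foot, round steel tray of 170 mm diameter (floor 24 mm, rim 38 mm above the worktop) and in its middle an aluminium hub, 36 x 36 mm, top 70 mm above the worktop, with an upright spindle. Origin on the spindle's axis at worktop height, z up. Its -x side, where the hub's slot is, faces the robot within about 0.5 rad.
- spindle (a point): Point on the spindle's axis at the top of the hub (z = 70 mm), axes as the carousel's. Above it the spindle has a neck of 14 mm diameter, 7.6 mm high, in which the clip sits, then a head of 16 mm diameter whose top is 85 mm above the worktop.
- hub_slot (a point): Where the wedge's tip goes in: point at hub-top height, 13.5 mm from the spindle's axis on the -x side, axes as the carousel's; midway in the 7 mm gap between the slot's flat inner face (x = -10 mm in the carousel's frame) and the clip's bow (x = -17). The slot is 13 mm wide (y), open to the hub's -x side (x = -18) and runs 42 mm straight down.
- clip: Dark steel U-shaped spring clip, loose, 35 mm long (x), 22 mm wide, 6 mm high, lying flat on the hub round the spindle's neck. Origin on its underside, on the spindle's axis while fitted, axes then as the carousel's. Legs 14.5 mm apart inside run to +x; their sprung ends pinch in behind the spindle. Past 7 mm to -x they spring it off; pushed 16 mm it falls into the tray.
- clip_bow (a point): Middle of the inner face of the clip's closed end (bow, 3 mm thick), at its upper edge, 17 mm from the clip's origin on the -x side. From here a lip flares outward (to -x) 4 mm further up. The wedge passes between this face and the hub's slot face; driving it down takes some 5 to 15 N until the clip gives way.
- wedge: Hand wedge, loose, 133 mm tall, 0.14 kg, point down in its stand. Origin at the middle of the tip, z up along it. Steel blade 8 mm wide (y): flat back at x = +1.25 mm; the other face slopes to -x, thickness 2.5 mm at the tip growing evenly to 24 mm at 44 mm up. In use the flat back faces the spindle (its axes as the carousel's); with the tip 36 mm below the hub's top the clip falls off.
- wedge_handle (a point): Middle of the wedge's grip, 104 mm above the tip and 10.75 mm from the tip on the -x side, axes as the wedge's. The black handle is 20 mm (x) by 22 mm (y) and reaches from 65 to 132 mm above the tip; below it, 60 to 65 mm above the tip, is a 32 x 27 mm guard.
- holder: Grey stand, fixed: block 62 x 44 mm on a black 84 x 62 mm foot. Origin under its middle at worktop height, z up; turned at most about 0.5 rad. The wedge stands in its slot with the guard on the block's top: axes as the stand's, tip at x = +10.75 mm, y = 0, 4 mm above the worktop.
- holder_slot (a point): Middle of the slot's mouth in the stand's top, 64 mm above the worktop, axes as the stand's. The upright slot is 29 mm (x) by 12 mm (y), so the 24 x 8 mm blade has 2 mm or more to spare on each side.
- yellow_tub: Yellow round tub with lid, 89 mm across, 52 mm high, a bystander between stand and carousel. Origin under its middle.
- carton: Flat white and red carton, 68 x 131 x 33 mm, a bystander behind the carousel. Origin under its middle.
- spray_white: White trigger spray bottle, 262 mm high, a bystander to the left of the stand. Origin under its middle.

How it is judged:
By the outcome, as a careful person would: the job done as asked, in the order asked, and still so for the second after the job is handed in, with the robot touching nothing.
It also fails if it takes over 48 s, if anything falls off the work surface, if the arm or the gripper's body presses on something with over 40 N, if the wrist force passes 120 N, or if a joint passes its speed limit or range.

## Robot

A 6-joint arm with a two-finger parallel gripper is mounted at the origin on a cart in front of the work surface, level with it; the furniture and walls round the work are solid. World frame = base frame: x ahead of the robot, y to its left, z up, the work surface at z = 0. Lengths are in mm, angles in rad, forces in N, time in s.
With the tool pointing down it reaches from about 400 to 925 mm from the base axis. Payload 12.5 kg.
Tool frame: the origin (TCP) lies at the very end of the fingers, on their centre line; the grasp point (between the pads) lies 19 mm behind it; z points along the fingers, x is the direction in which the jaws open and shut, and the axes are right-handed (so a half turn about z gives the same grasp; the last joint's range is limited). The gripper opens to 95 mm and grips with 3 to 60 N. Pads are 20 mm wide; open, the fingers measure 119 mm over their backs; the gripper's body (75 mm by 180 mm) begins 59 mm behind the grasp point.
Start: joints at [1.217, 0.491, 1.559, -0, 1.092, -0.106], TCP at [153.277, 605.932, 214.661] pointing down, gripper open.
Joint ranges: [-3.1, 3.1], [-0.84, 2.19], [0.05, 2.79], [-1.13, 4.28], [0.06, 2.93], [-2.69, 2.69]. Speed limits (rad/s): [2.22, 2.22, 2.79, 3.14, 3.14, 3.14].

## Interface

Orientations are given as [roll, pitch, yaw] about the fixed x, y, z axes, in that order (R = Rz(yaw) Ry(pitch) Rx(roll)).
In Python, from cell import state, viewer, ticket, look_for, regions_of gives the robot as it stands.
- The arm moves only by the shell command python3 -m inch 'ROWS'. ROWS is JSON, a list of rows, each a list of 7 numbers: the turn, a rotation vector about the world's x, y, z in degrees, then the shift along the world's x, y, z in mm, then the opening, from -1 (shut) to 1 (fully open). In form: [[rx, ry, rz, tx, ty, tz, hand], ...]. A call has 1 to 10 rows; each row shifts and turns the commanded pose from where the row before left it; what a row does not reach is not made up. A row lasts 1/10 s, in which the tool goes at most 50 mm and 8.59 degrees, less where a joint would pass 70% of its speed; a pose out of reach is approached as far as the arm can. A call with a gripper value outside its range is refused whole. The fingers move at their own pace and stop on an object; the grip force is fixed at half the most. Time passes only in rows, so rows that do not move let the fingers close. It gives the time, the measured TCP pose, the force and the opening at its end, in the units of the state.
- state(): the state, without advancing time (a new reading comes with each control period).
- viewer.read_camera(name): name is "side" or "top" or "wrist"; returns a dict with "color" (480x640x3 uint8, red, green, blue), "depth" (480x640 float32, mm along the optical axis (not along the pixel's ray), 0 where there is no reading), "fx", "fy", "cx", "cy" (pixels), "position" and "orientation" of the camera in the world. Camera axes: x right, y down, z forward; pixel columns grow to the right and rows downward; lengths in mm; the calibration is good to about 2 mm. The wrist camera is an equidistant fisheye: a pixel r from the principal point sees the ray r / f radians off the axis. A picture is of the moment at which its call begins.
- ticket.job_done(): hands the job in, once; it reports no verdict.
Trained networks look in the newest picture that a camera, given by its name, has taken for a name from the list of things; names that differ only in an ending like _2 or _b are one class to them, and where a whole thing is asked for, a point or a joint stands for the part that bears it (a point fixed in the world has none). Each returns a list of dicts, best first, with "score" (0 to 1); they miss things now and then, are a little off and sometimes report something else, mostly with a low value. They report only what shows in the picture. A call takes as long as a camera call.
- look_for(name, camera): "box" ([left, top, right, bottom] as shares, 0 to 1, of the picture: columns of its width, rows of its height, round what is visible of it).
- regions_of(name, camera): "pixels" (480x640 bool, what is visible of it) and "box" ([left, top, right, bottom] as shares, 0 to 1, of the picture: columns of its width, rows of its height, round what is visible of it).
The state is a dict: "t": time; "joints": joint angles; "qvel": joint speeds; "tau": joint torques, N m; "eef_pos": TCP position; "tcp_rot": TCP orientation; "ft_force": force on the tool from outside, world axes, zero at the start; "moment": the same for the moment, N m; "opening": opening from 0.0 (shut) to 1.0 (fully open).
Only numpy, scipy, OpenCV 4.12 (cv2) and the standard library are available. Lean on these libraries where they do the work, as an engineer would, in place of code of your own. Each camera call takes 0.05 s, during which the arm holds its last target. There are 200 camera calls.

## Working session

There is one attempt and no reset: what is moved stays moved. The work goes in short steps, Python scripts to look and compute and a shell command to move; the robot and the scene stay as the last step left them, time stands still between calls to the robot, and variables do not carry over. Pictures are saved under pics/ and viewed, on a budget of 10 in all, crops included, one or two more only if the job needs it, and the job is handed in when it is done.

```bash
mkdir -p pics; ls
cat > h.py <<'E'
import numpy as np, cv2
from scipy.spatial.transform import Rotation as R
from cell import state, viewer, ticket, look_for, regions_of
def cloud(c):
    v,u=np.mgrid[0:480,0:640]; d=c["depth"]
    P=np.stack([(u-c["cx"])/c["fx"]*d,(v-c["cy"])/c["fy"]*d,d],-1)
    o=np.array(c["orientation"])
    M=R.from_euler("xyz",o).as_matrix() if o.size==3 else o
    return P@M.T+np.array(c["position"])
E
python3 - <<'E'
from h import *
print(state())
for n in("top","side"):
    c=viewer.read_camera(n)
    print(n,c["position"],c["orientation"],c["fx"],c["cx"],c["cy"])
    cv2.imwrite(f"pics/{n}1.png",c["color"][...,::-1])
    P=cloud(c); np.save(n+"1.npy",P)
    for k in("carousel","clip","wedge","holder","yellow_tub","carton","spray_white"):
        r=regions_of(k,n)
        if r:
            m=r[0]["pixels"]&(c["depth"]>0); q=P[m]
            print(k,round(r[0]["score"],2),np.round(np.array(r[0]["box"])*[640,480,640,480]),np.round(np.percentile(q,[2,50,98],axis=0)).tolist() if len(q) else None)
E
```

```text
pics
{'t': 0.0, 'joints': array([ 1.21742214e+00,  4.91537358e-01,  1.55944700e+00,  4.49210622e-06,
        1.09166597e+00, -1.05570298e-01]), 'qvel': array([ 7.79645264e-04, -8.51176660e-05,  6.23951919e-05, -3.03401694e-05,
       -1.19195347e-03, -1.65626238e-04]), 'tau': array([ 1.49270520e-03, -6.12661386e+01, -2.58179641e+01,  6.94050849e-02,
        4.82222938e-02, -8.44771830e-05]), 'eef_pos': array([153.17472622, 605.69810203, 214.07637766]), 'tcp_rot': array([-3.14147724e+00,  1.05136526e-03,  1.32299042e+00]), 'ft_force': array([ 0.43731952, -0.26655106, -0.03887777]), 'moment': array([ 0.01192291,  0.01181594, -0.0032896 ]), 'opening': 0.9990513135145659}
top [ 378.8839095    10.28705881 1081.63081325] [-2.92814192 -0.00408881 -1.6916478 ] 516.4510045282286 315.79310246921807 247.6781777320582
carousel 0.74 [407. 160. 475. 194.] [[693.0, -371.0, 3.0], [725.0, -306.0, 32.0], [764.0, -244.0, 36.0]]
wedge 0.81 [304. 312. 321. 333.] [[439.0, -6.0, 66.0], [450.0, 7.0, 134.0], [464.0, 19.0, 139.0]]
holder 0.61 [292. 305. 332. 347.] [[413.0, -27.0, -0.0], [448.0, 8.0, 60.0], [4
[... 503 characters left out ...]
19. 346. 391.] [[406.0, -392.0, 8.0], [478.0, -322.0, 26.0], [561.0, -232.0, 71.0]]
clip 0.44 [277. 319. 300. 331.] [[463.0, -323.0, 70.0], [473.0, -310.0, 75.0], [497.0, -294.0, 81.0]]
wedge 0.93 [240. 225. 259. 257.] [[442.0, -9.0, 69.0], [453.0, -3.0, 102.0], [466.0, 10.0, 137.0]]
holder 0.64 [230. 247. 271. 277.] [[419.0, -23.0, 22.0], [453.0, -12.0, 50.0], [487.0, 20.0, 66.0]]
yellow_tub 0.84 [223. 278. 271. 324.] [[400.0, -152.0, 6.0], [438.0, -137.0, 47.0], [478.0, -75.0, 54.0]]
carton 0.8 [411. 311. 480. 373.] [[691.0, -377.0, 3.0], [721.0, -338.0, 32.0], [759.0, -251.0, 34.0]]
spray_white 0.68 [240. 125. 279. 240.] [[475.0, 248.0, 10.0], [511.0, 264.0, 120.0], [553.0, 322.0, 258.0]]
```

Run:
```python
from h import *
T=np.load("top1.npy");S=np.load("side1.npy")
def near(P,x,y,r,z0,z1):
    q=P.reshape(-1,3); return q[(np.hypot(q[:,0]-x,q[:,1]-y)<r)&(q[:,2]>z0)&(q[:,2]<z1)]
for nm,P in(("top",T),("side",S)):
    for lab,a in (("block",(450,7,55,58,70)),("foot",(450,7,70,4,20)),("handle",(450,7,40,120,145)),("hub",(480,-315,50,60,78)),("head",(480,-315,40,80,95))):
        q=near(P,*a)
        if len(q)>5: print(nm,lab,len(q),np.round(q.mean(0),1),cv2.minAreaRect(q[:,:2].astype(np.float32)))
    q=near(P,480,-315,120,33,45)
    # circle fit of rim
    q=q[np.hypot(q[:,0]-480,q[:,1]+315)>70]
    A=np.c_[2*q[:,:2],np.ones(len(q))]; s=np.linalg.lstsq(A,(q[:,:2]**2).sum(1),rcond=None)[0]
    print(nm,"rim",len(q),s[:2],np.sqrt(s[2]+s[0]**2+s[1]**2))
a=cv2.imread("pics/top1.png")[290:430,270:450]; b=cv2.imread("pics/side1.png")[215:395,220:360]
a=cv2.resize(a,(540,420),interpolation=2)[:,100:]; 
a=cv2.resize(cv2.imread("pics/top1.png")[295:435,285:445],(400,350),interpolation=2); b=cv2.resize(b,(400,514),interpolation=2)
o=np.zeros((514,800,3),np.uint8);o[:350,:400]=a;o[:,400:]=b;cv2.imwrite("pics/c1.png",o)
```

```text
top block 540 [453.4   6.4  64.4] ((454.4598388671875, 6.212635040283203), (62.06940460205078, 43.77886199951172), 14.596155166625977)
top foot 193 [449.3   6.7   5.4] ((450.3826904296875, 3.7650604248046875), (114.40228271484375, 126.755615234375), 41.2197265625)
top handle 131 [453.7   6.  135.6] ((454.0207824707031, 6.004460334777832), (19.52456283569336, 21.614826202392578), 14.109444618225098)
top hub 277 [ 484.8 -306.9   70.6] ((483.790283203125, -308.4638977050781), (37.12908935546875, 37.7332763671875), 64.4901123046875)
top head 59 [ 482.8 -307.2   83.7] ((478.7581481933594, -305.8222351074219), (14.31241226196289, 28.353544235229492), 64.8189468383789)
top rim 522 [ 484.58486192 -308.55027433] 83.45373796494792
side block 338 [452.6  -3.6  64.1] ((452.7956237792969, 5.541896820068359), (62.94301223754883, 51.484710693359375), 15.355756759643555)
side foot 18 [452.8   8.1  11.9] ((451.35528564453125, 5.631777763366699), (20.440553665161133, 94.22101593017578), 81.80715942382812)
side handle 130 [452.3  -0.7 130.4] ((453.80047607421875, 3.6581993103027344), (22.407506942749023, 23.23658561706543), 15.988195419311523)
side hub 459 [ 480.8 -317.6   69.8] ((482.0572204589844, -310.6016540527344), (39.4723014831543, 37.34722137451172), 63.69065475463867)
side head 70 [ 480.3 -311.4   83.4] ((476.6429138183594, -307.97039794921875), (15.411953926086426, 28.556550979614258), 57.641754150390625)
side rim 1050 [ 482.69200509 -310.22073179] 83.4013203796608
```

View pics/c1.png

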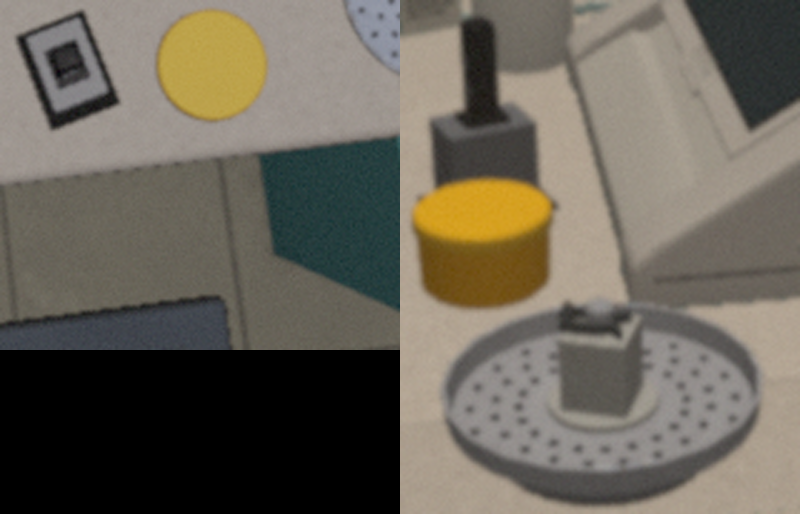

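Run:
```python
from h import *
q=np.vstack([np.load(n+"1.npy").reshape(-1,3) for n in("top","side")])
for z0,z1 in((90,160),(160,230),(230,330),(330,700)):
    m=(q[:,2]>z0)&(q[:,2]<z1)
    H,_,_=np.histogram2d(q[m,0],q[m,1],bins=[np.arange(150,901,50),np.arange(-500,701,50)])
    print(z0); 
    for i,r in enumerate(H):
        s=[int(-500+50*j) for j in range(len(r)) if r[j]>4]
        if s: print(150+50*i,s)
```

```text
90
350 [400, 450]
400 [-50, 0, 350, 400, 450]
450 [-50, 0, 200, 250, 300, 350]
500 [200, 250, 300, 350, 600, 650]
550 [-200, 250, 350, 550, 600]
600 [-200, -150, -100, -50, 0, 50, 100, 150, 200, 250, 300, 350, 500]
650 [-250, -200, -150, -100, -50, 0, 50, 100, 150, 200, 250, 300, 350, 500]
700 [-250, -200, -150, -100, -50, 0, 50, 100, 150, 200, 350, 500, 550]
750 [-350, -250, -200, 150, 250, 300, 350, 400, 450, 500, 550, 600, 650]
800 [-350, -250, -200, 250, 300, 350, 450, 500]
850 [-500, -450, -400, -250, 350, 400]
160
150 [550, 600, 650]
400 [350, 400, 450, 500, 550, 600, 650]
450 [250, 300, 350, 400, 450, 500]
500 [250, 300, 350, 400, 500, 650]
550 [350, 400, 450, 500, 650]
600 [250, 300, 350, 400, 450, 500, 550, 600, 650]
650 [250, 300, 350, 400]
700 [-250, -200, -150, -100, -50, 0, 50, 100, 150, 200, 350, 400, 500]
750 [-500, -450, -400, -350, -300, -250, -200, -150, -100, -50, 0, 50, 100, 150, 200, 250, 300, 350, 400, 450, 500]
800 [-500, -450, -400, -350, -300, -250, -200, -150, -100, -50, 0, 50, 100, 150, 200, 250, 350, 400, 450, 500, 550, 600]
850 [-500, -450, -400, -350, -3
[... 267 characters left out ...]
]
600 [300, 350, 400, 450, 500, 550, 600, 650]
650 [250, 300, 350, 400, 450, 500, 550, 600, 650]
700 [350, 400, 450, 500, 550, 650]
750 [250, 300, 350, 400, 450, 500, 550, 600, 650]
800 [250, 300, 350, 400, 450, 500, 550, 600, 650]
850 [350, 400, 450, 500, 600, 650]
330
150 [450, 500, 550, 600, 650]
200 [500, 550, 600, 650]
400 [350, 400, 450, 500, 550, 600, 650]
450 [350, 400, 550]
500 [350, 400, 450, 500, 550, 600, 650]
550 [350, 400, 450, 500, 550, 600, 650]
600 [350, 400, 450, 500, 550, 600]
650 [350, 400, 450, 500, 550, 600, 650]
700 [350, 400, 450, 500, 550, 600, 650]
750 [350, 400, 450, 500, 550, 600, 650]
800 [350, 400, 450, 500, 550, 600, 650]
850 [350, 400, 450, 500, 550, 600, 650]
```

```bash
python3 -m inch '[[0,0,-3.84,15.5,-39,0,1],[0,0,-3.84,15.5,-39,0,1],[0,0,-3.84,15.5,-39,0,1],[0,0,-3.84,15.5,-39,0,1],[0,0,-3.84,18.75,-37.5,0,1],[0,0,-3.84,18.75,-37.5,0,1],[0,0,-3.84,18.75,-37.5,0,1],[0,0,-3.84,18.75,-37.5,0,1]]'
python3 -m inch '[[0,0,-3.84,22.5,-32.5,0,1],[0,0,-3.84,22.5,-32.5,0,1],[0,0,-3.84,22.5,-32.5,0,1],[0,0,-3.84,22.5,-32.5,0,1],[0,0,-3.84,18.5,-41,0,1],[0,0,-3.84,18.5,-41,0,1],[0,0,-3.84,18.5,-41,0,1],[0,0,-3.84,18.5,-41,0,1],[0,0,0,0,0,0,1],[0,0,0,0,0,0,1]]'
```

```text
t: 1.6
eef_pos: [290.7, 298.5, 214.9]
tcp_rot: [3.141, -0.001, 0.784]
ft_force: [0.9, 0.4, 0.3]
opening: 0.999
t: 2.6
eef_pos: [454.2, 5.2, 214.5]
tcp_rot: [-3.141, 0.0, 0.249]
ft_force: [0.1, -0.1, -1.0]
opening: 0.998
```

```bash
cat >> h.py <<'E'
def wcloud(c):
    v,u=np.mgrid[0:480,0:640]; d=c["depth"]
    a=(u-c["cx"])/c["fx"]; b=(v-c["cy"])/c["fy"]; th=np.hypot(a,b)+1e-9
    k=np.tan(np.minimum(th,1.5))/th
    P=np.stack([a*k*d,b*k*d,d],-1); o=np.array(c["orientation"])
    return P@R.from_euler("xyz",o).as_matrix().T+np.array(c["position"])
def near(P,x,y,r,z0,z1):
    q=P.reshape(-1,3); return q[(np.hypot(q[:,0]-x,q[:,1]-y)<r)&(q[:,2]>z0)&(q[:,2]<z1)]
E
python3 - <<'E'
from h import *
c=viewer.read_camera("wrist"); cv2.imwrite("pics/w1.png",c["color"][...,::-1])
print(c["position"],c["orientation"],c["fx"],c["cx"],c["cy"],state()["eef_pos"])
P=wcloud(c); np.save("w1.npy",P)
for lab,a in (("block",(454,6,55,58,70)),("handle",(454,6,40,120,145))):
    q=near(P,*a)
    if len(q)>5: print(lab,len(q),np.round(q.mean(0),1),cv2.minAreaRect(q[:,:2].astype(np.float32)))
E
```

```text
[436.03732731  73.52160781 385.24263651] [2.88564552e+00 6.98841726e-04 2.47948625e-01] 371.64829954431775 325.43799577899983 236.64255104690497 [453.94538801   6.0537209  214.57730964]
block 2442 [451.7   7.8  65.1] ((452.2862854003906, 4.33152961730957), (62.274105072021484, 44.19303894042969), 14.632455825805664)
handle 911 [451.5   6.4 135.3] ((451.67437744140625, 5.040008544921875), (19.666872024536133, 21.428190231323242), 13.212031364440918)
```

View pics/w1.png

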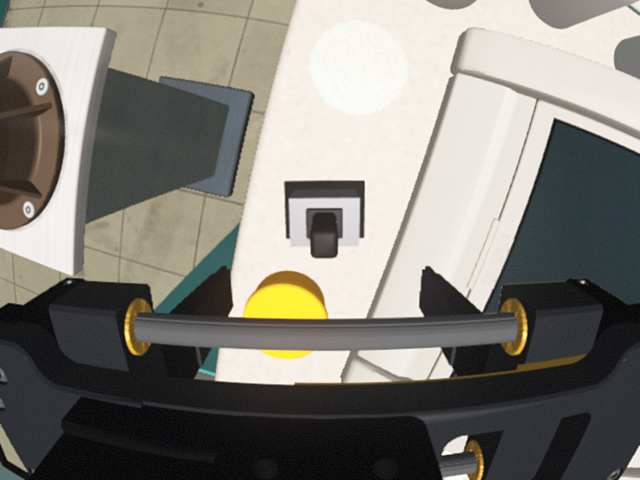

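```bash
python3 -m inch '[[0,0,0,-1,-1,-25,1],[0,0,0,0,0,-35,1],[0,0,0,0,0,-35,1],[0,0,0,0,0,-20,1],[0,0,0,0,0,-10.5,0.2],[0,0,0,0,0,0,-1],[0,0,0,0,0,0,-1],[0,0,0,0,0,0,-1],[0,0,0,0,0,0,-1],[0,0,0,0,0,0,-1]]'
python3 -m inch '[[0,0,0,0,0,0,-1],[0,0,0,0,0,0,-1],[0,0,0,0,0,0,-1],[0,0,0,0,0,0,-1]]'
```

```text
t: 3.65
eef_pos: [453.5, 4.9, 89.8]
tcp_rot: [3.141, -0.001, 0.251]
ft_force: [0.3, -0.1, -0.4]
opening: 0.551
t: 4.05
eef_pos: [453.3, 4.9, 89.2]
tcp_rot: [3.142, -0.0, 0.251]
ft_force: [-0.4, 0.4, -0.2]
opening: 0.217
```

```bash
python3 -m inch '[[0,0,0,0,0,0,-1],[0,0,0,0,0,0,-1],[0,0,0,0,0,5,-1],[0,0,0,0,0,15,-1],[0,0,0,0,0,25,-1],[0,0,0,0,0,25,-1],[0,0,0,0,0,25,-1],[0,0,0,0,0,25,-1],[0,0,0,0,0,0,-1],[0,0,0,0,0,0,-1]]'
python3 - <<'E'
from h import *
s=state();print(s["eef_pos"],s["ft_force"],s["opening"])
c=viewer.read_camera("side"); im=c["color"][...,::-1]
# expected tip & carousel projections
M=R.from_euler("xyz",c["orientation"]).as_matrix()
x0,y0=200,130
cv2.imwrite("pics/s2.png",cv2.resize(im[y0:y0+140,x0:x0+130],None,fx=4,fy=4,interpolation=2))
E
```

```text
t: 5.05
eef_pos: [453.1, 5.0, 209.0]
tcp_rot: [3.141, -0.001, 0.251]
ft_force: [0.1, -0.4, -2.3]
opening: 0.209
[453.05743742   4.97072707 209.03604114] [ 0.11439632 -0.44400592 -2.29308302] 0.2093918230770989
```

View pics/s2.png

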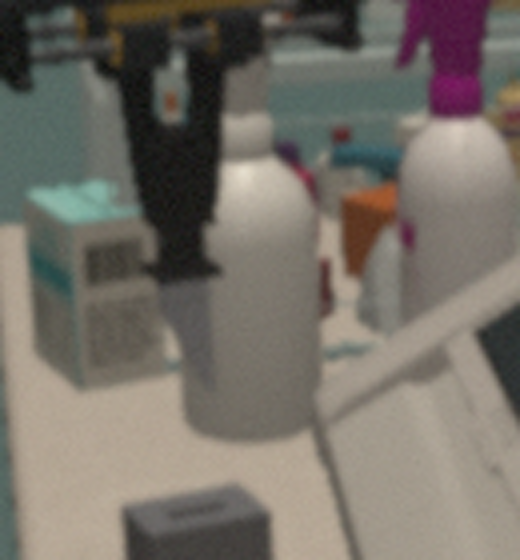

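```bash
python3 -m inch '[[0,0,-2,0.4,-15,0,-1],[0,0,-4,0.8,-30,0,-1],[0,0,-4.3,0.9,-32.5,0,-1],[0,0,-4.3,0.9,-32.5,0,-1],[0,0,-4.3,0.9,-32.5,0,-1],[0,0,-4.3,0.9,-32.5,0,-1],[0,0,-4.3,0.9,-32.5,0,-1],[0,0,-4.3,0.9,-32.5,0,-1],[0,0,-4.1,0.9,-32,0,-1],[0,0,-4,0.9,-32,0,-1]]'
python3 -m inch '[[0,0,0,0,0,0,-1],[0,0,0,0,0,0,-1],[0,0,0,0,0,0,-1]]'
python3 - <<'E'
from h import *
s=state();print(s["eef_pos"],s["tcp_rot"])
c=viewer.read_camera("wrist"); cv2.imwrite("pics/w2.png",c["color"][...,::-1]); P=wcloud(c)
np.savez("w2.npz",P=P,c=c["color"]); print(c["position"])
for lab,a in (("hub",(483,-309,50,60,78)),("head",(483,-309,40,80,95))):
    q=near(P,*a); print(lab,len(q),q.mean(0) if len(q) else 0,cv2.minAreaRect(q[:,:2].astype(np.float32)) if len(q)>5 else 0)
q=near(P,483,-309,120,33,45); q=q[np.hypot(q[:,0]-483,q[:,1]+309)>70]
A=np.c_[2*q[:,:2],np.ones(len(q))]; z=np.linalg.lstsq(A,(q[:,:2]**2).sum(1),rcond=None)[0]
print("rim",len(q),z[:2],np.sqrt(z[2]+z[0]**2+z[1]**2))
E
```

```text
t: 6.1
eef_pos: [461.1, -300.1, 207.4]
tcp_rot: [-3.141, 0.003, -0.449]
ft_force: [-0.3, 0.1, -1.8]
opening: 0.208
t: 6.4
eef_pos: [461.4, -298.1, 208.3]
tcp_rot: [-3.141, 0.002, -0.445]
ft_force: [1.0, -0.0, -1.3]
opening: 0.209
[ 461.3553288  -298.09083347  208.27549825] [-3.14103418e+00  1.75148292e-03 -4.44541682e-01]
[ 491.46316355 -234.7032998   379.0291293 ]
hub 1252 [ 484.57373143 -308.47715015   71.31164414] ((481.15277099609375, -310.34161376953125), (35.588768005371094, 37.10696029663086), 64.42291259765625)
head 321 [ 480.30937096 -309.38788905   84.18255702] ((476.63018798828125, -308.287841796875), (16.344844818115234, 27.256153106689453), 64.69447326660156)
rim 2000 [ 481.97281602 -310.67400832] 83.10389615264342
```

View pics/w2.png

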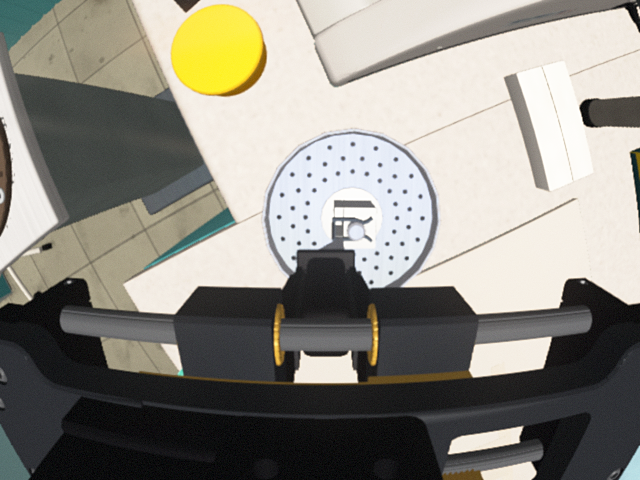

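Run:
```python
import cv2
a=cv2.imread("pics/w2.png")[190:270,300:400]; cv2.imwrite("pics/w2c.png",cv2.resize(a,None,fx=7,fy=7,interpolation=2))
```

```text
(no output)
```

View pics/w2c.png

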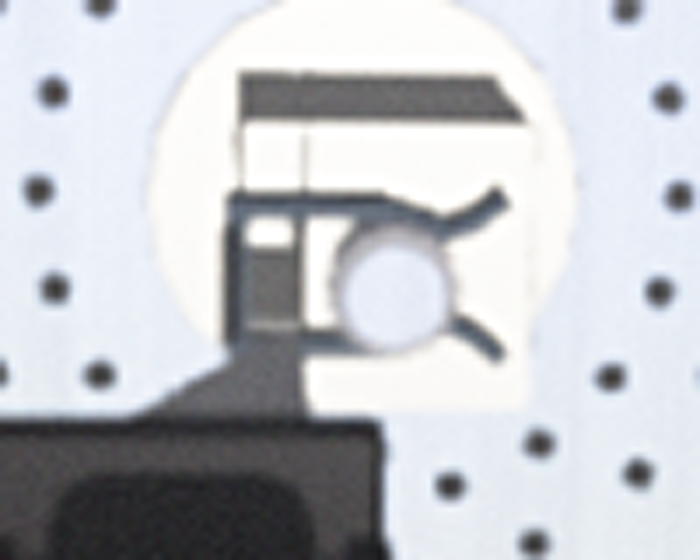

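```bash
cat >> h.py <<'E'
def proj(c,X):
    X=(np.atleast_2d(X)-c["position"])@R.from_euler("xyz",c["orientation"]).as_matrix()
    r=np.hypot(X[:,0],X[:,1])+1e-9; th=np.arctan2(r,X[:,2])
    return np.c_[c["cx"]+c["fx"]*th*X[:,0]/r,c["cy"]+c["fy"]*th*X[:,1]/r]
def fr(x,y,z,yaw,p):
    return np.asarray(p,float)@R.from_euler("z",yaw).as_matrix().T+[x,y,z]
def wedge(s,dz=85):
    yaw=s["tcp_rot"][2]; e=s["eef_pos"]
    p=[[1.25,4,0],[-1.25,4,0],[-22.75,4,44],[-22.75,4,60],[1.25,4,60],[1.25,-4,0],[-1.25,-4,0]]
    return fr(e[0]+10.75*np.cos(yaw),e[1]+10.75*np.sin(yaw),e[2]-dz,yaw,p)
SL=[[-10,6.5,70],[-10,-6.5,70],[-18,-6.5,70],[-18,6.5,70],[-18,18,70],[18,18,70],[18,-18,70]]
CL=[[-17,7.25,76],[-17,-7.25,76],[-20,11,76],[-20,-11,76]]
E
python3 - <<'E'
from h import *
s=state(); c=viewer.read_camera("wrist")
im=cv2.resize(np.ascontiguousarray(c["color"][190:270,300:400,::-1]),None,fx=7,fy=7,interpolation=2)
def dr(X,col,closed=True):
    q=(proj(c,X)-[300,190]+.5)*7-.5; cv2.polylines(im,[q.round().astype(int)],closed,col,1)
w=wedge(s); dr(w[:5],(0,0,255)); dr(w[[0,1,6,5]],(0,255,255))
C=(482,-310.5,0,-0.446)
dr(fr(*C,SL),(0,200,0),False); dr(fr(*C,[CL[0],CL[1],CL[3],CL[2]]),(255,0,0))
th=np.linspace(0,6.28,40); dr(fr(*C,np.c_[8*np.cos(th),8*np.sin(th),0*th+85]),(255,0,255))
cv2.imwrite("pics/w3.png",im)
E
```

```text
(no output)
```

View pics/w3.png

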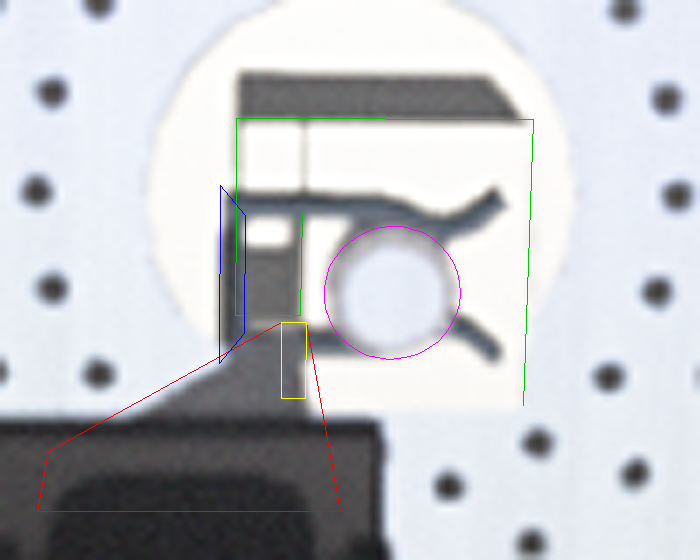

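```bash
python3 -m inch '[[0,0,0,-1.2,-1.5,-8,-1],[0,0,0,0,0,-12,-1],[0,0,0,0,0,-10,-1],[0,0,0,0,0,0,-1],[0,0,0,0,0,0,-1],[0,0,0,0,0,0,-1]]'
python3 - <<'E'
from h import *
c=viewer.read_camera("wrist"); s=state(); print(s["eef_pos"],s["tcp_rot"],s["ft_force"])
im=cv2.resize(np.ascontiguousarray(c["color"][190:270,300:400,::-1]),None,fx=7,fy=7,interpolation=2)
def dr(X,col,closed=True):
    q=(proj(c,X)-[300,190]+.5)*7-.5; cv2.polylines(im,[q.round().astype(int)],closed,col,1)
w=wedge(s); dr(w[:5],(0,0,255)); dr(w[[0,1,6,5]],(0,255,255))
C=(482,-310.5,0,-0.446)
dr(fr(*C,SL),(0,200,0),False); dr(fr(*C,[CL[0],CL[1],CL[3],CL[2]]),(255,0,0))
im2=im
c=viewer.read_camera("side"); x0,y0=245,250
print(state()["eef_pos"])
cv2.imwrite("pics/w4.png",im); 
cv2.imwrite("pics/s4.png",cv2.resize(c["color"][y0:y0+95,x0:x0+95,::-1],None,fx=6,fy=6,interpolation=2))
E
```

```text
t: 7.1
eef_pos: [460.6, -300.7, 179.4]
tcp_rot: [3.141, -0.0, -0.446]
ft_force: [0.2, -0.3, -2.4]
opening: 0.211
[ 460.63755184 -300.7074123   179.47881792] [ 3.14144487e+00 -6.72328275e-04 -4.45763941e-01] [-0.57355383 -0.47513726 -1.1797053 ]
[ 460.61378758 -300.70658803  179.49787615]
```

View pics/w4.png

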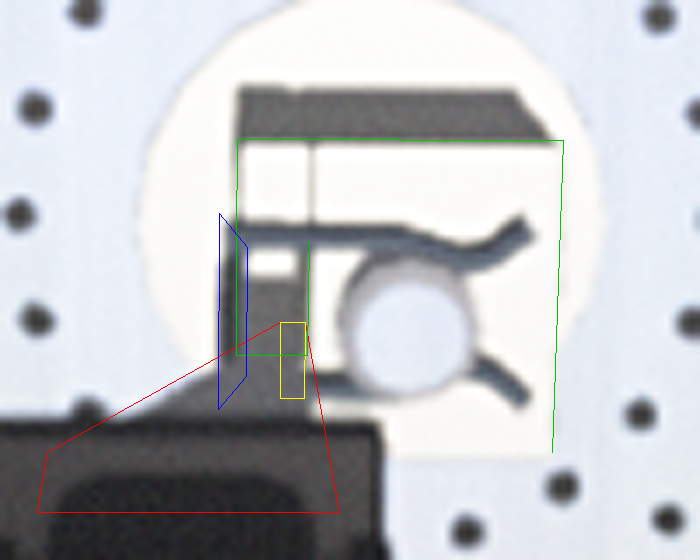

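View pics/s4.png

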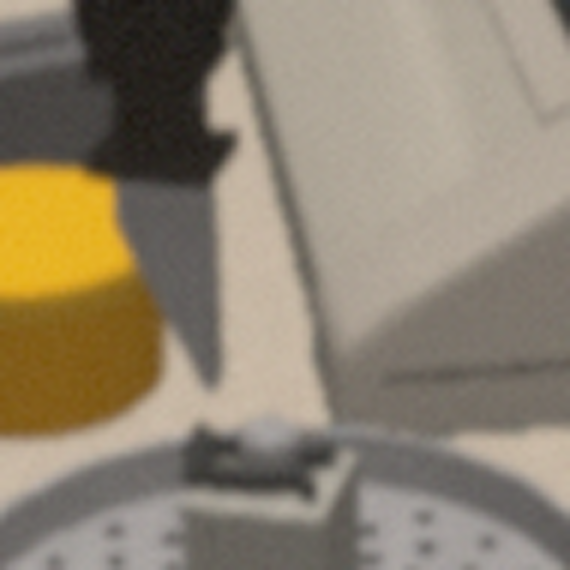

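```bash
python3 -m inch '[[0,0,0,0.5,1.4,0,-1],[0,0,0,0,0,-8,-1],[0,0,0,0,0,-8,-1],[0,0,0,0,0,-4,-1],[0,0,0,0,0,-4,-1],[0,0,0,0,0,0,-1],[0,0,0,0,0,0,-1]]'
python3 -m inch '[[0,0,0,0,0,-2,-1],[0,0,0,0,0,-2,-1],[0,0,0,0,0,-1,-1],[0,0,0,0,0,0,-1]]'
```

```text
t: 7.9
eef_pos: [461.1, -299.3, 155.2]
tcp_rot: [3.142, -0.0, -0.446]
ft_force: [0.0, 0.3, -1.5]
opening: 0.209
t: 8.3
eef_pos: [462.1, -300.0, 150.8]
tcp_rot: [3.141, -0.004, -0.446]
ft_force: [4.4, -2.5, 1.7]
opening: 0.208
```

```bash
python3 -m inch '[[0,0,0,0,0,-2,-1],[0,0,0,0,0,-2,-1],[0,0,0,0,0,-2,-1],[0,0,0,0,0,0,-1]]'
python3 -m inch '[[0,0,0,0,0,-2,-1],[0,0,0,0,0,-2,-1],[0,0,0,0,0,-2,-1],[0,0,0,0,0,0,-1]]'
```

```text
t: 8.7
eef_pos: [462.7, -300.5, 145.4]
tcp_rot: [3.14, -0.006, -0.446]
ft_force: [7.4, -4.7, 5.2]
opening: 0.21
t: 9.1
eef_pos: [462.7, -300.5, 139.4]
tcp_rot: [3.14, -0.006, -0.446]
ft_force: [7.3, -4.0, 4.4]
opening: 0.209
```

```bash
python3 -m inch '[[0,0,0,0,0,-2,-1],[0,0,0,0,0,-2,-1],[0,0,0,0,0,-2,-1],[0,0,0,0,0,-2,-1],[0,0,0,0,0,0,-1]]'
python3 -m inch '[[0,0,0,0,0,-2,-1],[0,0,0,0,0,-2,-1],[0,0,0,0,0,-2,-1],[0,0,0,0,0,-2,-1],[0,0,0,0,0,0,-1]]'
```

```text
t: 9.6
eef_pos: [460.2, -298.6, 129.5]
tcp_rot: [-3.141, 0.002, -0.446]
ft_force: [-0.6, 1.0, -2.2]
opening: 0.213
t: 10.1
eef_pos: [460.9, -299.1, 121.8]
tcp_rot: [-3.141, 0.0, -0.446]
ft_force: [0.1, 0.6, -2.1]
opening: 0.214
```

```bash
python3 -m inch '[[0,0,0,0,0,-2,-1],[0,0,0,0,0,-2,-1],[0,0,0,0,0,-1,-1],[0,0,0,0,0,0,-1],[0,0,0,0,0,0,-1]]'
python3 - <<'E'
from h import *
c=viewer.read_camera("side"); x0,y0=225,240
a=cv2.resize(c["color"][y0:y0+160,x0:x0+130,::-1],None,fx=3,fy=3,interpolation=2)
c=viewer.read_camera("wrist"); b=cv2.resize(c["color"][120:280,240:370,::-1],None,fx=3,fy=3,interpolation=2)
cv2.imwrite("pics/p5.png",np.hstack([a,b]))
E
```

```text
t: 10.6
eef_pos: [461.0, -299.2, 117.2]
tcp_rot: [3.142, -0.0, -0.446]
ft_force: [-0.0, 0.2, -1.6]
opening: 0.207
```

View pics/p5.png

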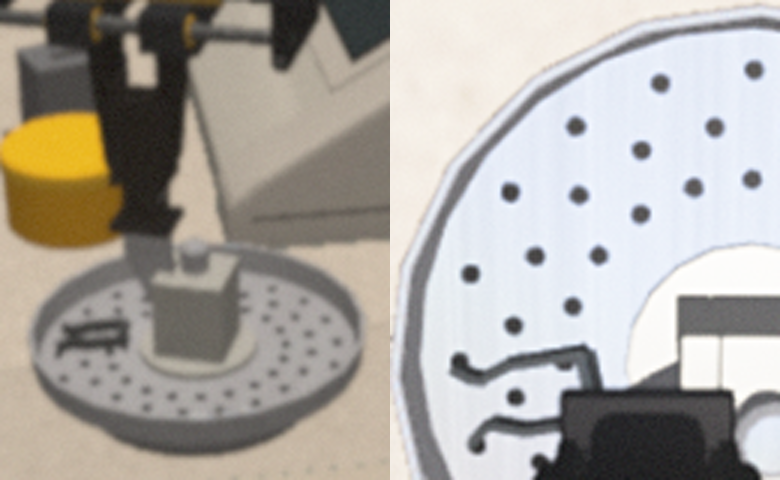

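```bash
python3 -m inch '[[0,0,0,0,0,5,-1],[0,0,0,0,0,12,-1],[0,0,0,0,0,20,-1],[0,0,0,0,0,20,-1],[0,0,0,0,0,20,-1],[0,0,0,0,0,15,-1],[0,0,0,0,0,0,-1]]'
python3 -m inch '[[0,0,2,-0.4,15,0,-1],[0,0,4,-0.8,30,0,-1],[0,0,4.3,-0.8,32.5,0,-1],[0,0,4.3,-0.8,32.5,0,-1],[0,0,4.3,-0.8,32.5,0,-1],[0,0,4.3,-0.8,32.5,0,-1],[0,0,4.3,-0.8,32.5,0,-1],[0,0,4.3,-0.8,32.5,0,-1],[0,0,4.1,-0.8,32,0,-1],[0,0,4,-0.9,32.1,0,-1]]'
python3 -m inch '[[0,0,0,0,0,0,-1],[0,0,0,0,0,0,-1],[0,0,0,0,0,0,-1],[0,0,0,0,0,0,-1]]'
python3 - <<'E'
from h import *
c=viewer.read_camera("wrist"); s=state(); print(s["eef_pos"],s["tcp_rot"])
x0,y0=270,180
im=cv2.resize(np.ascontiguousarray(c["color"][y0:y0+90,x0:x0+110,::-1]),None,fx=6,fy=6,interpolation=2)
def dr(X,col):
    q=(proj(c,X)-[x0,y0]+.5)*6-.5; cv2.polylines(im,[q.round().astype(int)],True,col,1)
dr(wedge(s)[:5],(0,0,255))
H=(452.3,4.4,64,0.253)
dr(fr(*H,[[31,22,0],[-31,22,0],[-31,-22,0],[31,-22,0]]),(0,200,0)); dr(fr(*H,[[14.5,6,0],[-14.5,6,0],[-14.5,-6,0],[14.5,-6,0]]),(255,0,0))
cv2.imwrite("pics/p6.png",im)
E
```

```text
t: 11.4
eef_pos: [461.6, -299.7, 211.9]
tcp_rot: [3.14, -0.004, -0.446]
ft_force: [-0.1, 0.1, -1.2]
opening: 0.212
t: 12.4
eef_pos: [452.1, 6.9, 208.5]
tcp_rot: [-3.141, 0.001, 0.255]
ft_force: [0.6, 0.2, -1.2]
opening: 0.21
t: 12.8
eef_pos: [453.2, 4.3, 208.9]
tcp_rot: [-3.142, 0.0, 0.249]
ft_force: [0.2, 1.3, -2.2]
opening: 0.203
[453.20889639   4.24890167 209.00083617] [-3.14151416e+00  1.98632259e-04  2.49333719e-01]
```

View pics/p6.png

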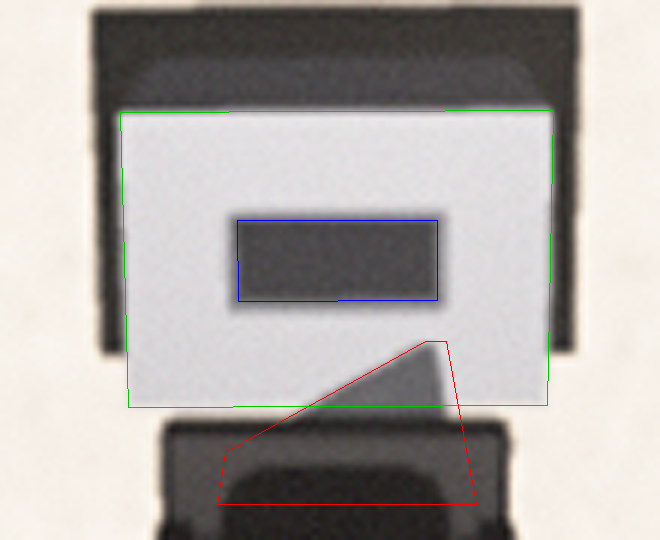

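```bash
python3 -m inch '[[0,0,0,0,0.4,-16,-1],[0,0,0,0,0,-20,-1],[0,0,0,0,0,-15,-1],[0,0,0,0,0,-4,-1],[0,0,0,0,0,0,-1],[0,0,0,0,0,0,-1]]'; python3 -c "
from h import *
print([state()['eef_pos'].round(2) for _ in range(3)])"
```

```text
t: 13.45
eef_pos: [453.6, 5.1, 154.7]
tcp_rot: [3.141, -0.001, 0.25]
ft_force: [-0.1, 0.5, -1.9]
opening: 0.207
[array([453.59,   5.07, 154.69]), array([453.59,   5.07, 154.69]), array([453.59,   5.07, 154.69])]
```

```bash
python3 -m inch '[[0,0,0,-0.4,0,-4,-1],[0,0,0,0,0,-4,-1],[0,0,0,0,0,-4,-1],[0,0,0,0,0,-4,-1],[0,0,0,0,0,0,-1]]'; python3 -m inch '[[0,0,0,0,0,-10,-1],[0,0,0,0,0,-10,-1],[0,0,0,0,0,-10,-1],[0,0,0,0,0,-8,-1],[0,0,0,0,0,-5,-1],[0,0,0,0,0,-3,-1],[0,0,0,0,0,0,-1]]'
```

```text
t: 13.95
eef_pos: [452.6, 5.4, 137.6]
tcp_rot: [-3.141, 0.001, 0.251]
ft_force: [0.1, -0.4, -1.6]
opening: 0.211
t: 14.65
eef_pos: [452.8, 5.3, 91.8]
tcp_rot: [-3.141, 0.0, 0.251]
ft_force: [-0.8, 0.2, -2.4]
opening: 0.208
```

```bash
python3 -m inch '[[0,0,0,0,0,-1.5,-1],[0,0,0,0,0,-1,-1],[0,0,0,0,0,-0.5,-1],[0,0,0,0,0,0,-1]]'
```

```text
t: 15.05
eef_pos: [452.9, 5.3, 89.2]
tcp_rot: [3.141, -0.0, 0.251]
ft_force: [0.3, -0.1, -1.7]
opening: 0.207
```

```bash
python3 -m inch '[[0,0,0,0,0,-0.5,-1],[0,0,0,0,0,0,-1],[0,0,0,0,0,0,0],[0,0,0,0,0,0,0.5],[0,0,0,0,0,0,0.5],[0,0,0,0,0,0,0.5],[0,0,0,0,0,0,0.5],[0,0,0,0,0,0,0.5]]'
python3 -m inch '[[0,0,0,0,0,8,0.5],[0,0,0,0,0,20,0.5],[0,0,0,0,0,30,0.5],[0,0,0,0,0,35,0.5],[0,0,0,0,0,30,0.5],[0,0,0,0,0,10,0.5],[0,0,0,0,0,0,0.5],[0,0,0,0,0,0,0.5]]'
python3 - <<'E'
from h import *
c=viewer.read_camera("wrist"); P=wcloud(c)
for lab,a in (("block",(452,5,55,58,70)),("handle",(452,5,40,120,145))):
    q=near(P,*a); print(lab,len(q),np.round(q.mean(0),1),cv2.minAreaRect(q[:,:2].astype(np.float32)))
c2=viewer.read_camera("side"); y0,x0=190,215
a=cv2.resize(c2["color"][y0:y0+210,x0:x0+140,::-1],(400,600),interpolation=2)
b=cv2.resize(c["color"][150:290,260:353,::-1],(400,600),interpolation=2)
cv2.imwrite("pics/p7.png",np.hstack([a,b]))
for k in("yellow_tub","carton","spray_white","clip"):
    r=regions_of(k,"side"); 
    if r:
        m=r[0]["pixels"]&(c2["depth"]>0); print(k,r[0]["score"],np.percentile(cloud(c2)[m],[2,50,98],axis=0).round().tolist())
E
```

```text
t: 15.85
eef_pos: [452.9, 5.3, 88.6]
tcp_rot: [-3.142, -0.0, 0.251]
ft_force: [-0.6, -0.6, -0.1]
opening: 0.657
t: 16.65
eef_pos: [452.4, 5.4, 220.8]
tcp_rot: [-3.141, 0.001, 0.251]
ft_force: [-0.0, -0.1, -0.4]
opening: 0.751
block 2331 [451.    7.9  65. ] ((452.08795166015625, 4.245399475097656), (62.2877197265625, 44.22260284423828), 14.459360122680664)
handle 883 [451.3   6.8 135.2] ((451.58740234375, 5.669205665588379), (20.390188217163086, 21.409658432006836), 14.146985054016113)
yellow_tub 0.6 [[399.0, -152.0, 4.0], [437.0, -137.0, 46.0], [478.0, -74.0, 54.0]]
carton 0.72 [[691.0, -377.0, 3.0], [720.0, -337.0, 32.0], [760.0, -249.0, 34.0]]
spray_white 0.86 [[476.0, 249.0, 10.0], [509.0, 260.0, 102.0], [553.0, 315.0, 236.0]]
clip 0.47 [[419.0, -306.0, 23.0], [435.0, -290.0, 30.0], [449.0, -281.0, 35.0]]
```

View pics/p7.png

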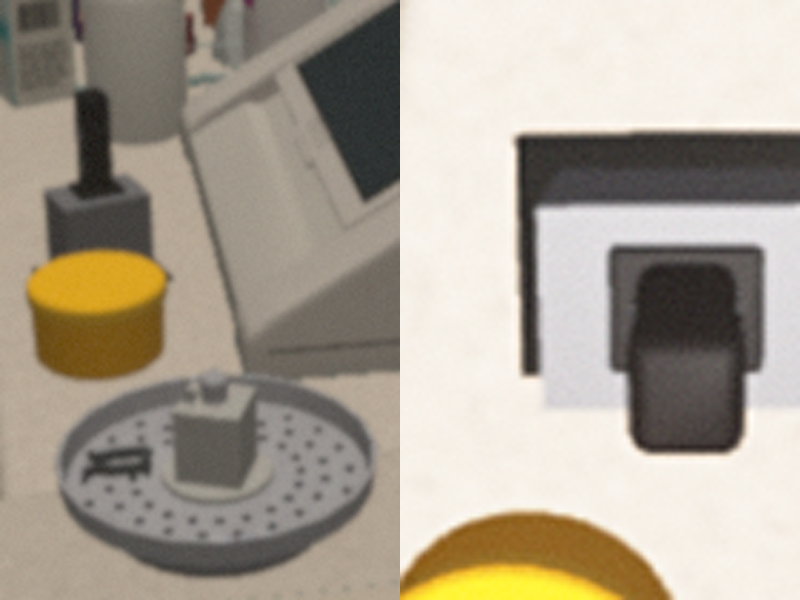

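The left half of the picture shows the clip lying in the tray at (118,463). In both halves the wedge stands upright in its stand with the guard on the block, and the gripper is clear. The bystanders measure as they did before, so I'm handing in.

```bash
python3 -c "
from cell import ticket; print(ticket.job_done())"
```

```text
the job is handed in; nothing more can be done
None
```

The clip is off the spindle and lying in the tray, and the wedge is back in its stand. I handed the job in at about 17 s of the 48 s allowed.

I gripped the wedge by its handle and slid it into the hub slot. The clip pushed back with at most about 9 N sideways and 7 N vertically in the readings at the end of each move, then sprang off. I then lifted the wedge out and put it back with its guard seated on the stand's block.

**Last checks:**
- **Wedge:** it stands upright with its handle top at about 135 mm, the same reading as before I took it out. The gripper is open and clear at 221 mm.
- **Clip:** it measured 23–35 mm above the worktop, which puts it on the tray floor. The fingers never touched it.
- **Bystanders:** the tub and carton measured the same as at the start, within about 2 mm. The spray bottle's base and sides agree to a few millimetres. Its top read 236 mm against 258 mm before, probably from how it was picked out in the image, as nothing went near it.

**Disagreement between cameras:** the top, side and wrist views differed by 1–2 mm on positions. I lined up the wedge with the slots using their relative positions in the wrist view.

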